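Set a culture jar's bayonet lid to its vent position and hold it

ROBOT

A 6-joint arm with a two-finger parallel gripper is mounted at the origin on the work surface. World frame = base frame: x ahead of the robot, y to its left, z up, the work surface at z = 0. Lengths are in mm, angles in rad, forces in N, time in s.
With the tool pointing down it reaches from about 375 to 900 mm from the base axis. Payload 3.1 kg.
Tool frame: the origin (TCP) lies midway between the tips of the shut fingers; the grasp point (between the pads) lies 19 mm behind it; z points along the fingers, y is the line along which they close (so a half turn about z gives the same grasp; the last joint's range is limited). The gripper opens to 87 mm and grips with 3 to 60 N. Pads are 19 mm wide; open, the fingers measure 117 mm over their backs; the gripper's body (75 mm by 190 mm) begins 51 mm behind the grasp point.
Start: joints at [-1.435, 0.527, 1.433, -0, 1.181, -0.178], TCP at [192.945, -594.448, 222.548] pointing down, gripper open.
Joint ranges: [-3.08, 3.08], [-0.75, 2.2], [0.22, 2.44], [-1.43, 4.57], [0, 2.65], [-2.85, 2.85]. Speed limits (rad/s): [2.79, 2.79, 3.14, 3.14, 3.14, 3.14].

INTERFACE

Orientations are given as a unit quaternion [w, x, y, z].
In Python, from workcell import sensors, cams, manip, spotter gives the robot as it stands.
- The arm moves only by the tool step_arm, never from a script. Its argument "plan" is a list of rows, each a list of 3 entries, a list of its own where there are three numbers: the finger opening in mm, from 0 to 87, then the shift along the tool's x, y, z in mm, then the turn, a rotation vector about the tool's x, y, z in rad. A call has 1 to 10 rows; each row is the pose to reach, as a shift and turn from the pose commanded when the call began, along the tool's axes at that moment; what a row does not reach only later rows make up. A row lasts 1/12 s, in which the tool goes at most 41.7 mm and 7.16 degrees, less where a joint would pass 70% of its speed; a pose out of reach is approached as far as the arm can. A call with a gripper value outside its range is refused whole. The fingers move at their own pace and stop on an object; "grip_force" is the grip in N (left out, the last holds). Time passes only in rows, so rows that repeat a pose let the fingers close. It gives the time, the measured TCP pose, the force, the opening and the grip force at its end, in the units of the state.
- sensors.get_obs(): the state, without advancing time (a new reading comes with each control period).
- cams.grab_frame(name): name is "scene" or "top"; returns the picture (420x560x3 uint8, red, green, blue); there is no depth.
- cams.camera_params(name): a dict with "intrinsics" (3x3 intrinsics, pixels), "R" (3x3) and "t" (3): a world point X has camera coordinates R X + t. Camera axes: x right, y down, z forward; pixel columns grow to the right and rows downward; lengths in mm; the calibration is good to about 2 mm. A picture is of the moment at which its call begins. camera_params takes no time and is no camera call.
- manip.finish_job(): hands the job in; it is judged then, once.
Trained networks look in the newest picture that a camera, given by its name, has taken for a name from the list of things; names that differ only in an ending like _2 or _b are one class to them, and where a whole thing is asked for, a point or a joint stands for the part that bears it (a point fixed in the world has none). Each returns a list of dicts, best first, with "score" (0 to 1); they miss things now and then, are a little off and sometimes report something else, mostly with a low value. They report only what shows in the picture. A call takes as long as a camera call.
- spotter.spot_in(camera, target): "rect" ([left, top, width, height] in pixels, round what is visible of it).
- spotter.silhouettes(camera, target): "pixels" (420x560 bool, what is visible of it) and "rect" ([left, top, width, height] in pixels, round what is visible of it).
The state is a dict: "time": time; "q": joint angles; "dq": joint speeds; "effort": joint torques, N m; "tool_pos": TCP position; "orientation": TCP orientation; "contact_force": force on the tool from outside, world axes, zero at the start; "torque": the same for the moment, N m; "gripper_width": finger opening in mm; "grasp_force": force on a finger pad.
Only numpy, scipy, OpenCV 4.12 (cv2) and the standard library are available. Lean on these libraries where they do the work, as an engineer would, in place of code of your own. Each camera call takes 0.05 s, during which the arm holds its last target. There are 200 camera calls.

TASK

Take the blue bayonet lid from the black bottle rack by its handle and put it on the clear jar: stem down through the brass guide eye, lugs in through the notches at the white marks, until the lid sits flush on the rim. Then turn it clockwise until its lugs' yellow ticks are at the jar's yellow vent marks, half way to the lock, never pushing on into the latch, and finish while still gripping the lid there, flush on the rim, because a spring turns it back if let go. Leave the bottles and the other things on the table where they are.

Things in the scene. Friction and masses are not known exactly. Their poses are not given: they have to be found in the camera images.
- lid: Blue bayonet lid, loose, 0.18 to 0.29 kg. Origin: centre of the underside of its round flange (88 mm diameter, 6 mm thick); z up. x runs along its handle bar and through its two lugs; half a turn gives the same lid. Below the flange a plug, 54 mm in diameter, reaches 15 mm down. At the start plug and lugs stand on the rack's top, origin 15 mm above it, stem in the middle hole
- lid_grip (a point): Point in the lid's upright handle bar, on the axis, 28 mm above the lid's origin: pinch here from above, fingers closing along the lid's y. The bar is 60 mm long (x), 12 mm thick (y), from 6 to 40 mm above the origin, with a yellow line along its top
- lid_lug (a point): Outer end of the lug at the lid's +x, 35 mm from the axis; its twin is at -x. Lugs are 10 mm wide, from 9 to 15 mm below the lid's origin, each under a yellow tick on the flange
- lid_tip (a point): Lower end of the lid's steel stem (on the axis, 8 mm diameter, end tapered over 6 mm), 85 mm below the lid's origin
- jar: Clear jar with black bayonet collar (112 mm outside diameter), fixed on a 150 mm square plate. Origin: centre of the plate's underside, on the table; z up; x points to a yellow vent mark. Seen from above, white entry marks and notches lie at +50 and +230 degrees (counter-clockwise) from x, yellow vent marks at 0 and 180, red lock marks at -50 and +130
- jar_mouth (a point): Centre of the jar's rim plane, 106 mm above its origin; 59 mm bore in a 6 mm thick lip. Seated, the lid's origin is here, flange on the rim; once turned, the lugs have 3 mm vertical play under the lip. A spring ring below the lip pushes the lugs back counter-clockwise all the way, 0.14 N m at the vent marks (0.2 at most): a lid let go turns back
- jar_entry (a point): White mark on the rim at +50 degrees from the jar's x, over a lug notch about 17 mm wide (the other is opposite). The lid enters with its x axis along this direction or opposite
- jar_vent (a point): Yellow vent mark on the rim on the jar's +x (another opposite): turn the lid clockwise seen from above, 50 degrees from entry, until its x axis lies along the jar's x; the lock is 50 degrees further
- jar_eye (a point): Guide eye in the jar, on its axis, 70 mm above its origin (36 mm below the rim): the top of a 13 mm hole, 6 mm deep, in a brass cross, through which the lid's stem goes
- latch (a joint): One of the jar's two sprung lock latches, out of sight under the lip: 0 at rest; a lug starts to push it outward (m) about 16 degrees past the yellow mark, and it clicks in behind the lug at the red mark
- lock_marks: The red lock marks on the jar's rim, fixed to it; origin at the jar's origin, x axis through the marks (-50 degrees from the jar's x)
- rack: Black bottle rack, fixed, 75 mm (x) by 260 mm (y) by 85 mm high, origin at the centre of its underside; a row of five 35 mm holes, 75 mm deep, along its y at 0, +-57 and +-100 mm; the lid stands over the middle one, bottles in the outer two, rising to 130 mm above the table
- bottle_a: Red-capped amber culture bottle, 32 mm diameter, 120 mm tall, origin at the centre of its underside; a bystander in the rack's hole at y = -100 mm
- bottle_b: Blue-capped amber culture bottle, 32 mm diameter, 120 mm tall, origin at the centre of its underside; a bystander in the rack's hole at y = +100 mm
- bottle_c: Red-capped amber culture bottle, 32 mm diameter, 120 mm tall, origin at the centre of its underside; a bystander standing on the table beyond the work area
- pot: White specimen pot with yellow cap, 52 mm diameter, 60 mm tall, origin under its centre; a bystander
- timer: White bench timer, 50 x 70 x 22 mm, origin under its centre; a bystander
- marker: Marker pen lying on the table, 120 mm along its x, 13 mm thick, origin under its centre; a bystander

How it is judged:
By the outcome, as a careful person would: the job done as asked, in the order asked, and still so for the second after the job is handed in, while the arm keeps its last pose, push and grip.
It also fails if it takes over 48 s, if anything falls off the work surface, if the arm or the gripper's body presses on something with over 40 N, if the wrist force passes 120 N, or if a joint passes its speed limit or range.

## Working session

There is one attempt and no reset: what is moved stays moved. The work goes in short steps, Python scripts to look and compute and a tool call to move; the robot and the scene stay as the last step left them, time stands still between calls to the robot, and variables do not carry over. Pictures are saved under pics/ and viewed, at most 10 in all, crops included, and the job is handed in when it is done.

Besides the shell and the picture viewer there is one more tool, called after ">>>" as name(argument=value, ...) on one line, values as JSON. step_arm: Moves the arm, as the interface text tells. Its arguments: {"type":"object","properties":{"plan":{"type":"array"},"grip_force":{"type":"number"}},"required":["plan"]}

```bash
mkdir -p pics; ls; python3 - <<'E'
from workcell import sensors, cams, manip, spotter
import cv2, numpy as np
o=sensors.get_obs(); print(o['tool_pos'],o['orientation'],o['time'])
for c in ('scene','top'):
    im=cams.grab_frame(c); cv2.imwrite(f'pics/{c}0.png',im[:,:,::-1])
    p=cams.camera_params(c); print(c,p['intrinsics'],p['R'],p['t'])
    for t in ('lid','jar','rack','lid_grip','jar_mouth','jar_entry','jar_vent','lid_lug','bottle_a','lock_marks','jar_eye'):
        try: print(t,[(np.round(d['rect'],1).tolist(),round(d['score'],2)) for d in spotter.spot_in(c,t)][:4])
        except Exception as e: print(t,e)
E
```

```text
pics
[ 192.84113158 -593.74895602  221.57223389] [-1.06411600e-03  9.87713963e-01  1.56268981e-01  4.69166879e-06] 0.0
scene [[425.37899438   0.         283.39247907]
 [  0.         425.37899438 203.56044013]
 [  0.           0.           1.        ]] [[-0.44664667  0.89469207 -0.00573188]
 [ 0.59569243  0.29258832 -0.74802581]
 [-0.66757567 -0.33751768 -0.66364489]] [ 234.36558313 -298.61161787 1434.29266567]
lid [([341.2, 187.3, 41.3, 39.7], 0.65)]
jar [([147.2, 142.0, 80.1, 63.9], 0.73)]
rack [([299.4, 195.4, 123.4, 78.7], 0.7), ([150.9, 142.9, 72.6, 65.7], 0.55)]
lid_grip [([343.5, 188.7, 38.0, 41.5], 0.87)]
jar_mouth [([148.7, 142.8, 76.3, 63.6], 0.66)]
jar_entry []
jar_vent [([151.2, 140.0, 73.2, 67.6], 0.83)]
lid_lug [([343.5, 188.1, 41.1, 38.2], 0.66), ([148.7, 142.5, 73.5, 65.6], 0.43)]
bottle_a [([284.1, 246.7, 18.9, 50.9], 0.76), ([313.9, 184.3, 9.4, 20.5], 0.75)]
lock_marks []
jar_eye [([147.5, 138.8, 78.3, 68.8], 0.9), ([280.1, 246.4, 19.6, 50.1], 0.53)]
top [[473.65969015   0.         284.66492335]
 [  0.         473.65969015 206.49377949]
 [  0.           0.           1.        ]] [[-0.0116717  -0.99973078 -0.02005341]
 [-0.98130168  0.01530515 -0.19186651]
 [ 0.19212177  0.01743903 -0.98121614]] [  55.34689161  618.55583878 1184.44534707]
lid [([205.1, 211.0, 33.5, 36.5], 0.69), ([173.8, 220.3, 17.1, 14.2], 0.42)]
jar [([373.5, 201.7, 62.4, 60.9], 0.66), ([205.4, 215.0, 33.7, 33.2], 0.45)]
rack [([171.5, 213.8, 101.7, 37.0], 0.9)]
lid_grip [([202.8, 212.6, 36.2, 34.4], 0.76), ([373.0, 199.1, 62.0, 64.6], 0.54)]
jar_mouth [([371.2, 201.8, 65.3, 60.7], 0.69)]
jar_entry [([371.0, 203.8, 64.9, 60.2], 0.61)]
jar_vent [([370.2, 202.4, 66.4, 59.6], 0.92)]
lid_lug [([202.0, 212.3, 38.0, 34.6], 0.6)]
bottle_a [([173.0, 220.2, 17.7, 14.9], 0.61), ([246.9, 150.5, 14.0, 23.0], 0.56), ([256.8, 226.3, 11.5, 10.5], 0.41)]
lock_marks []
jar_eye []
```

```bash
python3 - <<'E'
import cv2, numpy as np
t=cv2.imread('pics/top0.png'); s=cv2.imread('pics/scene0.png')
f=lambda im,x,y,w,h,k:cv2.resize(im[y:y+h,x:x+w],None,fx=k,fy=k,interpolation=cv2.INTER_CUBIC)
a=np.hstack([f(t,365,195,80,72,5),f(t,182,195,80,72,5)])
b=np.hstack([f(s,144,132,90,54,0) if 0 else cv2.resize(s[132:212,144:234],(400,240)) ,cv2.resize(s[180:260,325:415],(400,240))])
cv2.imwrite('pics/crop0.png',np.vstack([a,b]))
E
```

```text
(no output)
```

View pics/top0.png

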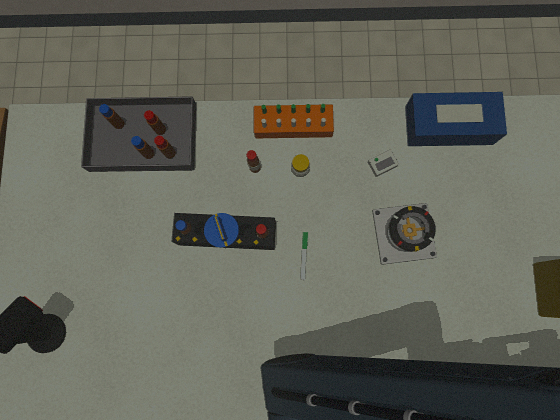

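View pics/crop0.png

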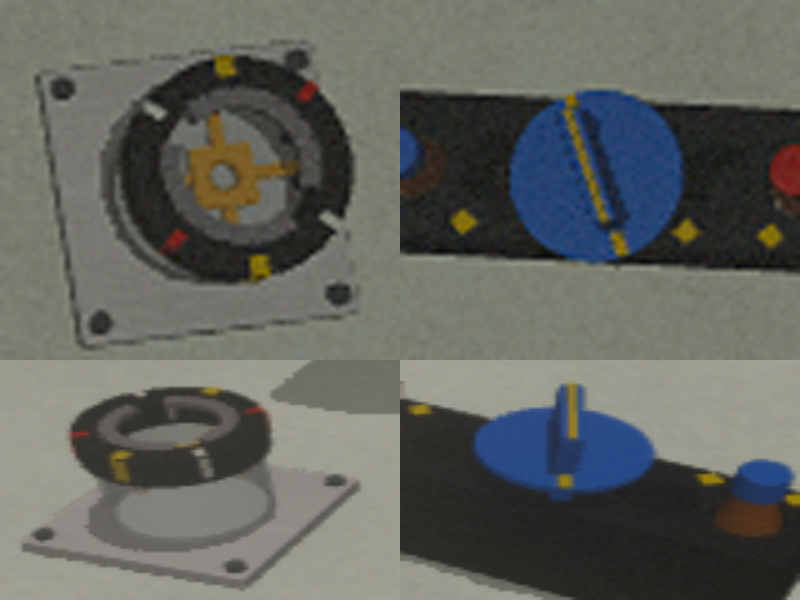

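```bash
cat > h.py <<'E'
import cv2, numpy as np
from workcell import sensors, cams, manip, spotter
def bp(c,uv,z):
    p=cams.camera_params(c);K,R,t=map(np.array,(p['intrinsics'],p['R'],p['t']))
    uv=np.atleast_2d(uv).astype(float)
    d=(np.linalg.inv(K)@np.c_[uv,np.ones(len(uv))].T).T@R
    C=-R.T@t
    return C+d*((z-C[2])/d[:,2])[:,None]
def pr(c,X):
    p=cams.camera_params(c);K,R,t=map(np.array,(p['intrinsics'],p['R'],p['t']))
    x=(np.atleast_2d(X)@R.T+t)@K.T
    return x[:,:2]/x[:,2:]
def blobs(im,lo,hi,rect,amin=3):
    "colour blobs (HSV range) in rect of an RGB image: centroid, area"
    h=cv2.cvtColor(im,cv2.COLOR_RGB2HSV);m=cv2.inRange(h,lo,hi)
    x,y,w,hh=rect;M=np.zeros_like(m);M[y:y+hh,x:x+w]=m[y:y+hh,x:x+w]
    n,l,s,c=cv2.connectedComponentsWithStats(M)
    return [(c[i].round(2),s[i,4]) for i in range(1,n) if s[i,4]>=amin],M
def circ(P):
    A=np.c_[2*P[:,:2],np.ones(len(P))];s=np.linalg.lstsq(A,(P[:,:2]**2).sum(1),rcond=None)[0]
    return s[:2],np.sqrt(s[2]+s[0]**2+s[1]**2)
Y=((18,90,90),(35,255,255));W=((0,0,130),(180,50,255));RD=((0,120,80),(8,255,255));B=((100,120,60),(125,255,255))
E
python3 - <<'E'
from h import *
im={c:cv2.imread(f'pics/{c}0.png')[:,:,::-1].copy() for c in('top','scene')}
J={'top':(382,203,58,52),'scene':(146,140,80,56)};L={'top':(200,208,42,44),'scene':(338,183,50,48)}
for c in im:
    print(c)
    for n,k in(('Y',Y),('R',RD)):
        for b,a in blobs(im[c],*k,J[c])[0]: print('jar',n,b,a,bp(c,b,106).round(1))
    for b,a in blobs(im[c],*Y,L[c])[0]: print('lid Y',b,a,bp(c,b,106).round(1),bp(c,b,140)[0,:2].round(1))
    _,M=blobs(im[c],*B,L[c]); M=cv2.bitwise_or(M,blobs(im[c],*Y,L[c])[1])
    P=np.argwhere(M)[:,::-1]; h=cv2.convexHull(P.astype(np.int32))[:,0]
    print('lid circ',circ(bp(c,h,106)))
# brass in top
h=cv2.cvtColor(im['top'],cv2.COLOR_RGB2HSV)
m=cv2.inRange(h,(8,100,80),(24,255,255)); m[:, :395]=0; m[:,428:]=0; m[:216]=0;m[243:]=0
ys,xs=np.nonzero(m);print('brass',xs.mean(),ys.mean(),len(xs),bp('top',[xs.mean(),ys.mean()],70))
# sample marks of white
g=cv2.cvtColor(im['top'],cv2.COLOR_RGB2GRAY)
for x,y,w,hh in((390,212,12,10),(427,234,12,10)):
    s=g[y:y+hh,x:x+w]; i=np.unravel_index(s.argmax(),s.shape);print('white',x+i[1],y+i[0],bp('top',[x+i[1],y+i[0]],106))
E
```

```text
top
jar Y [409.4  207.53] 15 [[ 602.8 -267.7  106. ]]
jar Y [410.08 229.24] 181 [[ 547.7 -266.   106. ]]
jar Y [416.41 247.82] 17 [[ 501.1 -278.6  106. ]]
jar R [426.   212.75] 8 [[ 588.8 -308.3  106. ]]
jar R [399.5 242.5] 8 [[ 514.9 -237.8  106. ]]
lid Y [217.93 225.15] 27 [[565.1 214.7 106. ]] [559.7 209.3]
lid Y [239.   240.83] 12 [[524.7 161.3 106. ]] [520.5 157.4]
lid Y [225.25 243.5 ] 8 [[518.4 195.7 106. ]] [514.4 190.7]
lid circ (array([550.46062278, 203.65022475]), np.float64(45.89386465574192))
scene
jar Y [191.1 141.8] 10 [[ 499.8 -284.9  106. ]]
jar Y [184. 160.] 3 [[ 575.2 -252.3  106. ]]
jar Y [170.63 166.23] 30 [[ 611.  -266.1  106. ]]
jar R [200.5 148.5] 6 [[ 514.8 -244.4  106. ]]
jar R [161.17 156.33] 6 [[ 587.7 -313.9  106. ]]
lid Y [363.49 196.24] 37 [[510.9 195.2 106. ]] [550.6 204.3]
lid Y [361.92 219.83] 12 [[585.7 216.8 106. ]] [621.4 224.7]
lid circ (array([545.30435931, 202.12118226]), np.float64(50.90186478322841))
brass 410.40425531914894 229.22340425531914 188 [[ 552.83434009 -275.69609245   70.        ]]
white 397 217 [[ 579.10371124 -235.25547911  106.        ]]
white 431 238 [[ 524.9851341  -316.24421031  106.        ]]
```

```bash
cat >> h.py <<'E'
def edgefit(c,im,x0,circles,span=8):
    "centre (x,y) whose projected circles [(r,z)] lie on the strongest radial image edges"
    g=cv2.GaussianBlur(cv2.cvtColor(im,cv2.COLOR_RGB2GRAY),(0,0),.8).astype(np.float32)
    gx,gy=cv2.Sobel(g,5,1,0),cv2.Sobel(g,5,0,1);a=np.linspace(0,2*np.pi,181)[:-1];best=[]
    for dx in np.arange(-span,span+.1,.5):
        for dy in np.arange(-span,span+.1,.5):
            s=0
            for r,z in circles:
                X=np.c_[x0[0]+dx+r*np.cos(a),x0[1]+dy+r*np.sin(a),0*a+z]
                u=pr(c,X).astype(np.float32);tn=np.roll(u,-1,0)-np.roll(u,1,0);n=np.c_[tn[:,1],-tn[:,0]];n/=np.linalg.norm(n,axis=1)[:,None]
                f=lambda G:cv2.remap(G,u[:,:1],u[:,1:],cv2.INTER_LINEAR)[:,0]
                s+=np.minimum(abs(f(gx)*n[:,0]+f(gy)*n[:,1]),150).mean()
            best.append((s,x0[0]+dx,x0[1]+dy))
    b=np.array(sorted(best)[::-1][:8]);return b[:,1:].mean(0).round(1),b[0,0].round(1)
E
python3 - <<'E'
from h import *
im={c:cv2.imread(f'pics/{c}0.png')[:,:,::-1].copy() for c in('top','scene')}
for c in im:
    print(c,'lid',edgefit(c,im[c],(548,203),[(44,106)]),'lid both',edgefit(c,im[c],(548,203),[(44,106),(44,100)]))
    print(' jar56',edgefit(c,im[c],(552,-276),[(56,106)]),'jar29',edgefit(c,im[c],(552,-276),[(29.5,106)]),'both',edgefit(c,im[c],(552,-276),[(56,106),(29.5,106)]))
t1,t2=bp('top',[[216.2,215.1],[225.25,243.5]],106)
d=t1-t2;print('lid ticks top',t1,t2,(t1+t2)/2,np.degrees(np.arctan2(d[1],d[0])))
# handle top line (z=140) in top
_,M=blobs(im['top'],*Y,(212,212,16,28));P=np.argwhere(M)[:,::-1];P=P[P[:,1]>217];X=bp('top',P,140)[:,:2]
v=np.linalg.svd(X-X.mean(0))[2][0];print('handle line',X.mean(0),np.degrees(np.arctan2(v[1],v[0])))
_,M=blobs(im['scene'],*Y,(338,183,50,32));P=np.argwhere(M)[:,::-1];X=bp('scene',P,140)[:,:2]
v=np.linalg.svd(X-X.mean(0))[2][0];print('handle line',X.mean(0),np.degrees(np.arctan2(v[1],v[0])))
E
```

```text
Traceback (most recent call last):
  File "h.py", line 32, in edgefit
    u=pr(c,X).astype(np.float32);tn=np.roll(u,-1,0)-np.roll(u,1,0);n=np.c_[tn[:,1],-tn[:,0]];n/=np.linalg.norm(n,axis=1)[:,None]
      ~~^^^^^
  File "h.py", line 10, in pr
    p=cams.camera_params(c);K,R,t=map(np.array,(p['intrinsics'],p['R'],p['t']))
ValueError: time passes only in moves, steps and waits
```

```bash
cat > fix.py <<'E'
s=open('h.py').read()
s=s.replace("def bp(","import functools\n@functools.cache\ndef cp(c): return cams.camera_params(c)\ndef bp(",1)
a,b=s.split("def bp(",1);s=a+"def bp("+b.replace("cams.camera_params(c)","cp(c)")
open('h.py','w').write(s)
E
python3 fix.py; cat > l.py <<'E'
from h import *
im={c:cv2.imread(f'pics/{c}0.png')[:,:,::-1].copy() for c in('top','scene')}
for c in im:
    print(c,'lid',edgefit(c,im[c],(548,203),[(44,106)]),'lid both',edgefit(c,im[c],(548,203),[(44,106),(44,100)]))
    print(' jar56',edgefit(c,im[c],(552,-276),[(56,106)]),'jar29',edgefit(c,im[c],(552,-276),[(29.5,106)]),'both',edgefit(c,im[c],(552,-276),[(56,106),(29.5,106)]))
t1,t2=bp('top',[[216.2,215.1],[225.25,243.5]],106)
d=t1-t2;print('lid ticks top',t1,t2,(t1+t2)/2,np.degrees(np.arctan2(d[1],d[0])))
for c,r in (('top',(212,212,16,28)),('scene',(338,183,50,32))):
    _,M=blobs(im[c],*Y,r);P=np.argwhere(M)[:,::-1]
    if c=='top':P=P[(P[:,1]>217)&(P[:,1]<241)]
    X=bp(c,P,140)[:,:2]
    v=np.linalg.svd(X-X.mean(0))[2][0];print('handle line',X.mean(0),np.ptp(X@v),np.degrees(np.arctan2(v[1],v[0])))
E
python3 l.py
```

```text
top lid (array([554.1, 207.6]), np.float64(96.6)) lid both (array([554.2, 208. ]), np.float64(192.2))
 jar56 (array([ 550.2, -269.6]), np.float64(128.6)) jar29 (array([ 545. , -268.1]), np.float64(69.8)) both (array([ 549.6, -269.1]), np.float64(177.0))
scene lid (array([552.6, 204.4]), np.float64(101.7)) lid both (array([548.8, 203.5]), np.float64(189.9))
 jar56 (array([ 551. , -278.2]), np.float64(102.1)) jar29 (array([ 555.9, -274.1]), np.float64(81.3)) both (array([ 555.6, -274.1]), np.float64(181.0))
lid ticks top [590.86260654 219.51683587 106.        ] [518.44565788 195.67280463 106.        ] [554.65413221 207.59482025 106.        ] 18.22466552469897
handle line [552.71356631 207.35289097] 52.730791307307754 -160.81298099563423
handle line [550.39037048 204.17665087] 59.4658858341121 18.6561341832676
```

>>> step_arm(plan=[[87,[589,-649,0],[0,0,0]],[87,[589,-649,0],[0,0,0]],[87,[589,-649,0],[0,0,0]],[87,[589,-649,0],[0,0,0]],[87,[589,-649,0],[0,0,0]],[87,[589,-649,0],[0,0,0]],[87,[589,-649,0],[0,0,0]],[87,[589,-649,0],[0,0,0]],[87,[589,-649,0],[0,0,0]],[87,[589,-649,0],[0,0,0]]])

```text
time: 2.03
tool_pos: [364.6, -212.9, 222.9]
orientation: [0.0, 0.988, 0.156, 0.0]
contact_force: [1.4, -0.3, -0.7]
gripper_width: 86.8
grasp_force: 0.0
```

```bash
cat > g.py <<'E'
import sys,numpy as np
from workcell import sensors
from scipy.spatial.transform import Rotation as Ro
o=sensors.get_obs();w,x,y,z=o['orientation'];R=Ro.from_quat([x,y,z,w]).as_matrix()
yaw=np.degrees(np.arctan2(R[1,0],R[0,0]))
print('t',round(o['time'],2),'pos',np.round(o['tool_pos'],1),'yaw',round(yaw,2),'tilt',np.round(R[:,2],4),'w',round(o['gripper_width'],1),'gf',round(o['grasp_force'],1),'F',np.round(o['contact_force'],1),'M',np.round(o['torque'],2),'q6',round(o['q'][5],2))
if len(sys.argv)>1:
    X=np.array([float(a) for a in sys.argv[1:4]]);print('shift',np.round(R.T@(X-o['tool_pos']),1),'turn z',round(-np.radians(float(sys.argv[4])-yaw),3))
E
python3 g.py 552.8 206 222 18.5
```

```text
t 2.03 pos [ 364.6 -212.9  222.9] yaw 17.93 tilt [ 8.e-04 -7.e-04 -1.e+00] w 86.8 gf 0.0 F [ 1.4 -0.3 -0.7] M [-0.05 -0.06 -0.02] q6 0.46
shift [ 308.1 -340.6    0.8] turn z -0.01
```

>>> step_arm(plan=[[87,[308,-341,0],[0,0,-0.01]],[87,[308,-341,0],[0,0,-0.01]],[87,[308,-341,0],[0,0,-0.01]],[87,[308,-341,0],[0,0,-0.01]],[87,[308,-341,0],[0,0,-0.01]],[87,[308,-341,0],[0,0,-0.01]],[87,[308,-341,0],[0,0,-0.01]],[87,[308,-341,0],[0,0,-0.01]],[87,[308,-341,0],[0,0,-0.01]],[87,[308,-341,0],[0,0,-0.01]]])

```text
time: 2.87
tool_pos: [534.8, 168.0, 222.8]
orientation: [0.0, 0.987, 0.161, 0.0]
contact_force: [0.2, -0.0, -0.2]
gripper_width: 86.9
grasp_force: 0.0
```

>>> step_arm(plan=[[87,[10,-10,0],[0,0,0]],[87,[29,-33,0],[0,0,0]],[87,[29,-33,0],[0,0,0]],[87,[29,-33,0],[0,0,0]]])

```text
time: 3.2
tool_pos: [551.3, 207.1, 222.3]
orientation: [0.0, 0.987, 0.162, -0.0]
contact_force: [0.1, -1.1, 0.9]
gripper_width: 87.2
grasp_force: 0.0
```

```bash
python3 g.py 552.8 206 110 18.6
```

```text
t 3.2 pos [551.3 207.1 222.3] yaw 18.68 tilt [-2.e-04 -4.e-04 -1.e+00] w 87.2 gf 0.0 F [ 0.1 -1.1  0.9] M [-0.02  0.02  0.01] q6 1.41
shift [  1.1   1.5 112.3] turn z 0.001
```

>>> step_arm(plan=[[87,[1,1,40],[0,0,0]],[87,[1,1,75],[0,0,0]],[87,[1,1,100],[0,0,0]],[87,[1,1,111],[0,0,0]],[87,[1,1,111],[0,0,0]],[87,[1,1,111],[0,0,0]]])

```text
time: 3.7
tool_pos: [552.8, 204.8, 111.9]
orientation: [0.0, 0.987, 0.161, -0.0]
contact_force: [-0.1, -0.5, 0.6]
gripper_width: 86.7
grasp_force: 0.0
```

>>> step_arm(plan=[[60,[0,0,0],[0,0,0]],[40,[0,0,0],[0,0,0]],[24,[0,0,0],[0,0,0]],[18,[0,0,0],[0,0,0]],[18,[0,0,0],[0,0,0]],[18,[0,0,0],[0,0,0]],[18,[0,0,0],[0,0,0]],[18,[0,0,0],[0,0,0]]], grip_force=10)

```text
time: 4.37
tool_pos: [552.5, 205.7, 111.6]
orientation: [-0.0, 0.987, 0.161, 0.0]
contact_force: [0.1, -0.6, 0.0]
gripper_width: 41.5
grasp_force: 0.0
```

```bash
python3 - <<'E'
from h import *
im={c:cams.grab_frame(c) for c in('top','scene')}
cv2.imwrite('pics/c1.png',np.hstack([cv2.resize(im['top'][180:270,170:270],(400,360)),cv2.resize(im['scene'][150:240,310:410],(400,360))])[:,:,::-1])
E
python3 g.py
```

```text
t 4.47 pos [552.5 205.7 111.5] yaw 18.56 tilt [-1.e-04 -0.e+00 -1.e+00] w 33.5 gf 0.0 F [0.4 0.1 0.3] M [ 0.03 -0.    0.02] q6 1.41
```

View pics/c1.png

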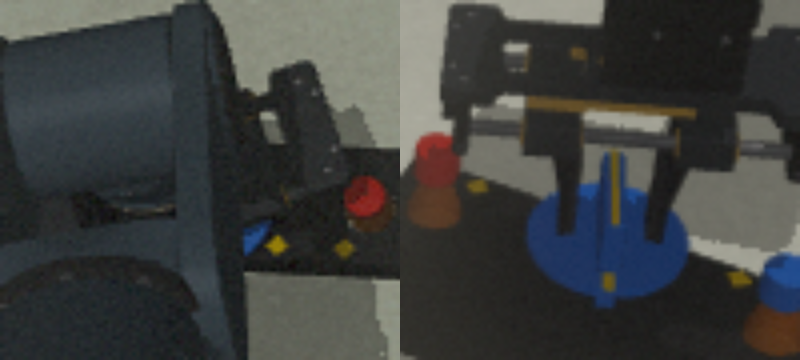

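>>> step_arm(plan=[[5,[0,0,0],[0,0,0]],[5,[0,0,0],[0,0,0]],[5,[0,0,0],[0,0,0]],[5,[0,0,0],[0,0,0]],[5,[0,0,0],[0,0,0]],[5,[0,0,0],[0,0,0]]], grip_force=12)

```text
time: 4.97
tool_pos: [552.5, 205.6, 111.5]
orientation: [0.0, 0.987, 0.161, -0.0]
contact_force: [0.4, -0.7, -0.8]
gripper_width: 12.1
grasp_force: 12.0
```

```bash
python3 g.py
```

```text
t 4.97 pos [552.5 205.6 111.5] yaw 18.55 tilt [-1.e-04 -0.e+00 -1.e+00] w 12.1 gf 12.0 F [ 0.4 -0.7 -0.8] M [-0.03 -0.02 -0.  ] q6 1.41
```

>>> step_arm(plan=[[5,[0,0,0],[0,0,0]],[5,[0,0,0],[0,0,0]],[5,[0,0,0],[0,0,0]],[5,[0,0,-10],[0,0,0]],[5,[0,0,-30],[0,0,0]],[5,[0,0,-65],[0,0,0]],[5,[0,0,-105],[0,0,0]],[5,[0,0,-139],[0,0,0]],[5,[0,0,-139],[0,0,0]]], grip_force=40)

```text
time: 5.72
tool_pos: [557.1, 206.8, 259.1]
orientation: [-0.0, 0.987, 0.161, 0.008]
contact_force: [1.3, -0.4, -1.1]
gripper_width: 11.7
grasp_force: 40.0
```

```bash
python3 g.py 551.5 -276 230 56.3; python3 - <<'E'
from h import *
im=cams.grab_frame('scene')
cv2.imwrite('pics/c2.png',cv2.resize(im[100:250,280:430],(600,600))[:,:,::-1])
E
```

```text
t 5.72 pos [557.1 206.8 259.1] yaw 18.57 tilt [ 0.016   0.003  -0.9999] w 11.7 gf 40.0 F [ 1.3 -0.4 -1.1] M [-0.04 -0.12  0.02] q6 1.41
shift [-159.5  455.8   27.5] turn z -0.659
```

View pics/c2.png

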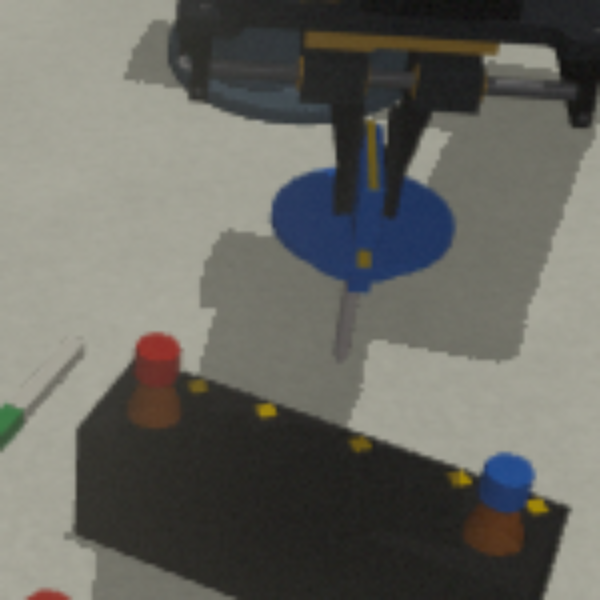

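>>> step_arm(plan=[[5,[-7,19,0],[0,0,-0.1]],[5,[-21,57,0],[0,0,-0.2]],[5,[-33,94,2],[0,0,-0.3]],[5,[-46,131,4],[0,0,-0.4]],[5,[-59,168,6],[0,0,-0.5]],[5,[-72,205,8],[0,0,-0.58]],[5,[-85,242,10],[0,0,-0.66]],[5,[-98,279,12],[0,0,-0.66]],[5,[-111,316,14],[0,0,-0.66]],[5,[-124,353,16],[0,0,-0.66]]])

```text
time: 6.6
tool_pos: [545.5, -169.5, 232.8]
orientation: [-0.002, 0.881, 0.472, -0.001]
contact_force: [1.2, -0.8, -2.9]
gripper_width: 11.7
grasp_force: 40.0
```

```bash
python3 g.py 551.5 -276 228 56.3
```

```text
t 6.6 pos [ 545.5 -169.5  232.8] yaw 56.36 tilt [-0.0036  0.0022 -1.    ] w 11.7 gf 40.0 F [ 1.2 -0.8 -2.9] M [-0.04 -0.12  0.03] q6 0.09
shift [-85.3  64.    4.5] turn z 0.001
```

>>> step_arm(plan=[[5,[-30,22,2],[0,0,0]],[5,[-60,45,4],[0,0,0]],[5,[-80,60,4],[0,0,0]],[5,[-86,64,4],[0,0,0]],[5,[-86,64,4],[0,0,0]],[5,[-86,64,4],[0,0,0]],[5,[-86,64,4],[0,0,0]],[5,[-86,64,4],[0,0,0]]])

```text
time: 7.27
tool_pos: [552.6, -273.3, 230.2]
orientation: [-0.001, 0.881, 0.473, -0.0]
contact_force: [0.5, 0.0, -3.0]
gripper_width: 11.7
grasp_force: 40.0
```

```bash
python3 g.py 551.5 -276 228 56.3; python3 - <<'E'
from h import *
im={c:cams.grab_frame(c) for c in('top','scene')}
for c in im: cv2.imwrite(f'pics/{c}3.png',im[c][:,:,::-1])
cv2.imwrite('pics/c3.png',np.hstack([cv2.resize(im['top'][180:280,350:450],(400,400),interpolation=2),cv2.resize(im['scene'][110:210,140:240],(400,400),interpolation=2)])[:,:,::-1])
E
```

```text
t 7.27 pos [ 552.6 -273.3  230.2] yaw 56.48 tilt [-0.0012  0.0015 -1.    ] w 11.7 gf 40.0 F [ 0.5  0.  -3. ] M [-0.04 -0.05  0.  ] q6 -0.06
shift [-2.9  0.6  2.2] turn z 0.003
```

View pics/c3.png

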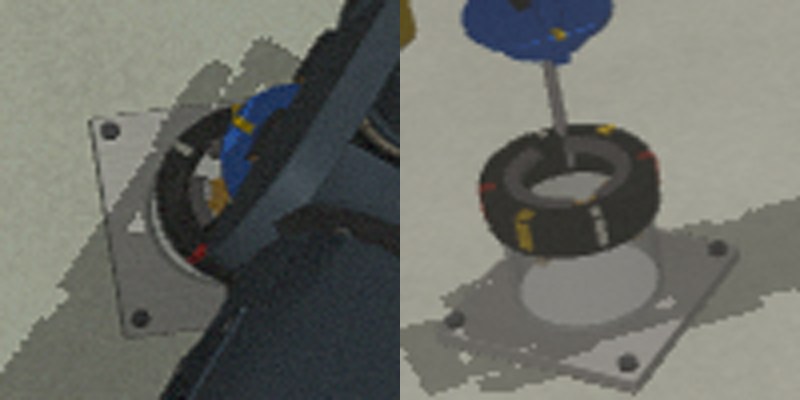

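```bash
python3 - <<'E'
from h import *
print('pred scene: tip',pr('scene',[552.6,-273.3,133.7]),'stem root',pr('scene',[552.6,-273.3,203]),'origin',pr('scene',[552.6,-273.3,218.7]))
for d in((5,0),(0,5)): print(d, pr('scene',[552.6+d[0],-273.3+d[1],133.7]))
u=np.array([552.6+35*np.cos(np.radians(56.4)),-273.3+35*np.sin(np.radians(56.4)),224.7]);v=u*[1,1,1]
for r in (35,42):
  print('ticks',r,[pr(c,[[552.6+s*r*np.cos(.984),-273.3+s*r*np.sin(.984),224.7] for s in(1,-1)]).round(1).tolist() for c in('top','scene')])
im={c:cv2.imread(f'pics/{c}3.png')[:,:,::-1].copy() for c in('top','scene')}
print([b for b in blobs(im['top'],*Y,(400,195,25,30),2)[0]],[b for b in blobs(im['scene'],*Y,(150,110,45,15),2)[0]])
_,M=blobs(im['scene'],*B,(140,95,70,45));x=np.nonzero(M);print('blue ext',x[1].min(),x[1].max(),x[0].max())
a=np.linspace(0,6.28,60);E=pr('scene',np.c_[552.6+44*np.cos(a),-273.3+44*np.sin(a),0*a+218.7]);print(E.min(0),E.max(0))
E
```

```text
pred scene: tip [[180.82398794 144.10258208]] stem root [[176.04728714 119.87241409]] origin [[174.90482818 114.07720654]]
(5, 0) [[179.61117631 145.10534624]]
(0, 5) [[182.44486039 144.5916712 ]]
ticks 35 [[[412.3, 211.1], [439.5, 227.7]], [[179.5, 118.4], [169.7, 105.6]]]
ticks 42 [[[409.6, 209.5], [442.3, 229.4]], [[180.5, 119.7], [168.8, 104.4]]]
[(array([408.33, 206.33]), np.int32(3)), (array([410.1, 210.7]), np.int32(10))] [(array([179.4, 118.2]), np.int32(5))]
blue ext 156 191 125
[155.99167452 105.01484386] [193.5860102  123.74756164]
```

>>> step_arm(plan=[[5,[-2,1,4],[0,0,0.003]],[5,[-3.5,1,4],[0,0,0.003]],[5,[-3.5,1,4],[0,0,0.003]],[5,[-3.5,1,4],[0,0,0.003]],[5,[-3.5,1,4],[0,0,0.003]]])

```text
time: 7.78
tool_pos: [551.8, -279.0, 226.6]
orientation: [-0.0, 0.882, 0.471, 0.0]
contact_force: [0.3, -0.6, -3.1]
gripper_width: 11.9
grasp_force: 40.0
```

```bash
python3 g.py 551.3 -276.7 225 56.3
```

```text
t 7.78 pos [ 551.8 -279.   226.6] yaw 56.19 tilt [ 1.e-04  0.e+00 -1.e+00] w 11.9 gf 40.0 F [ 0.3 -0.6 -3.1] M [-0.01 -0.02 -0.04] q6 -0.06
shift [ 1.6 -1.7  1.6] turn z -0.002
```

>>> step_arm(plan=[[5,[1.6,-1.7,6],[0,0,0]],[5,[1.6,-1.7,12],[0,0,0]],[5,[1.6,-1.7,16],[0,0,0]],[5,[1.6,-1.7,16],[0,0,0]],[5,[1.6,-1.7,16],[0,0,0]],[5,[1.6,-1.7,16],[0,0,0]]])

```text
time: 8.28
tool_pos: [551.4, -276.7, 210.5]
orientation: [-0.0, 0.882, 0.471, -0.0]
contact_force: [0.7, -0.2, -2.7]
gripper_width: 11.8
grasp_force: 40.0
```

```bash
python3 g.py 551.3 -276.7 209 56.3; python3 - <<'E'
from h import *
im={c:cams.grab_frame(c) for c in('top','scene')}
p=sensors.get_obs()['tool_pos'];print(p)
for c in im: cv2.imwrite(f'pics/{c}4.png',im[c][:,:,::-1])
z=p[2]-11.5
print('pred ticks r40',[pr(c,[p[0]+40*np.cos(.983),p[1]+40*np.sin(.983),z+6]).round(1).tolist() for c in im])
print([b for b in blobs(im['top'],*Y,(395,200,25,20),2)[0]],[b for b in blobs(im['scene'],*Y,(150,112,45,22),2)[0]])
print('pred tip',pr('scene',[p[0],p[1],z-85]),pr('scene',[p[0],p[1],z-79]),pr('scene',[p[0],p[1],z-20]))
a=np.linspace(0,6.28,90);E=pr('scene',np.c_[p[0]+44*np.cos(a),p[1]+44*np.sin(a),0*a+z]);print(E.min(0),E.max(0))
_,M=blobs(im['scene'],*B,(140,95,70,50));x=np.nonzero(M);print('blue ext',x[1].min(),x[1].max(),x[0].max())
cv2.imwrite('pics/c4.png',cv2.resize(im['scene'][110:200,140:240],(800,600) if 0 else (800,720))[60:660,:,::-1])
E
```

```text
t 8.28 pos [ 551.4 -276.7  210.5] yaw 56.2 tilt [-0.  0. -1.] w 11.8 gf 40.0 F [ 0.7 -0.2 -2.7] M [-0.05 -0.05  0.01] q6 -0.06
shift [ 0.  -0.1  1.5] turn z -0.002
[ 551.48400205 -276.86881318  210.7618674 ]
pred ticks r40 [[[410.0, 211.9]], [[180.6, 126.1]]]
[(array([408.86, 206.71]), np.int32(7)), (array([409.55, 212.45]), np.int32(11))] [(array([179.83, 124.83]), np.int32(6))]
pred tip [[181.21549268 149.95359859]] [[180.82514674 147.98779319]] [[176.82763098 127.85606562]]
[156.76869757 111.54038631] [193.83167822 130.42719538]
blue ext 157 192 132
```

View pics/c4.png

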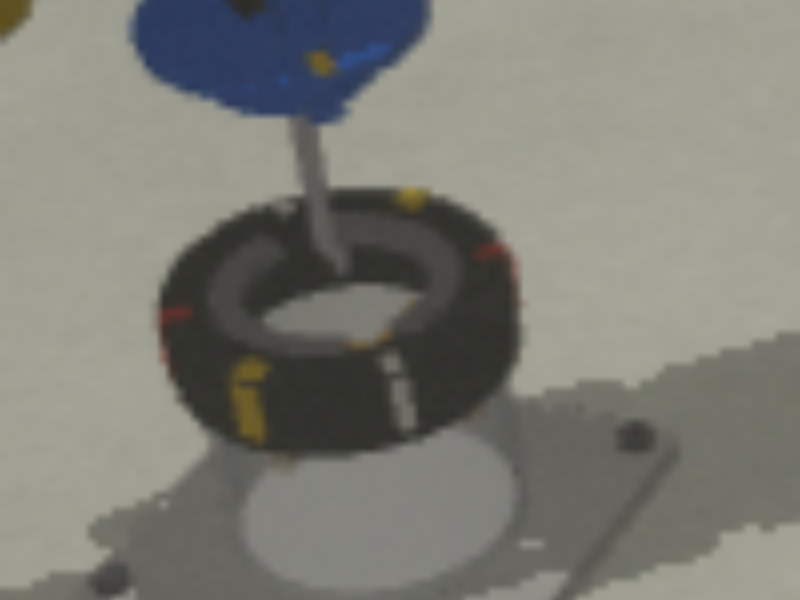

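```bash
cat > tilt.py <<'E'
from h import *
import sys
from scipy.spatial.transform import Rotation as Ro
from scipy.optimize import least_squares
def stem(im,im0,rows,pred):
    d=np.abs(im.astype(float)-im0).sum(2);out=[]
    for r in rows:
        xc=int(round(pred(r)));xs=np.arange(xc-4,xc+6);w=np.clip(d[r,xs]-25,0,None)
        if w.sum()>60: out.append((r,(w*xs).sum()/w.sum()))
    return np.array(out)
im0=cv2.imread('pics/scene0.png')[:,:,::-1].astype(float);im=cv2.imread(f'pics/scene{sys.argv[1]}.png')[:,:,::-1]
p=np.array([float(a) for a in sys.argv[2:5]]);yaw=np.radians(float(sys.argv[5]))
ex=np.array([np.cos(yaw),np.sin(yaw),0]);g=p+[0,0,19-2.5]
z0=p[2]-11.5
L=lambda th:[(p+[0,0,16.5])+(-np.cos(th)*[0,0,1][2]*np.array([0,0,s])+np.sin(th)*s*ex) for s in(50,113)]
a=pr('scene',[p[0],p[1],z0-20])[0];b=pr('scene',[p[0],p[1],z0-85])[0]
rows=np.arange(int(a[1])+6,int(b[1])+1)
S=stem(im,im0,rows,lambda r:a[0]+(b[0]-a[0])*(r-a[1])/(b[1]-a[1]))
k=np.polyfit(S[:,0],S[:,1],1);print('rows',S[:,0].min(),S[:,0].max(),'slope obs',k[0].round(3));print(S.round(1).tolist())
for deg in(-2,0,2,4,6):
    u=pr('scene',L(np.radians(deg)));print(deg,'slope',((u[1,0]-u[0,0])/(u[1,1]-u[0,1])).round(3),'tip',u[1].round(1),'x at mid',np.interp(S[:,0].mean(),u[:,1],u[:,0]).round(2),'obs',S[:,1].mean().round(2))
E
python3 tilt.py 4 551.4 -276.8 210.6 56.2
```

```text
rows 133.0 149.0 slope obs 0.19
[[133.0, 177.7], [134.0, 177.7], [135.0, 177.8], [136.0, 178.0], [137.0, 178.4], [138.0, 178.5], [139.0, 178.5], [140.0, 178.8], [142.0, 178.8], [143.0, 178.5], [144.0, 180.9], [145.0, 181.4], [146.0, 179.5], [147.0, 179.7], [148.0, 180.1], [149.0, 180.6]]
-2 slope 0.189 tip [180.7 149.2] x at mid 179.19 obs 179.04
0 slope 0.198 tip [181.3 150. ] x at mid 179.48 obs 179.04
2 slope 0.208 tip [181.8 150.7] x at mid 179.77 obs 179.04
4 slope 0.217 tip [182.3 151.4] x at mid 180.04 obs 179.04
6 slope 0.225 tip [182.8 152.1] x at mid 180.31 obs 179.04
```

>>> step_arm(plan=[[5,[0,0,10],[0,0,0]],[5,[0,0,22],[0,0,0]],[5,[0,0,34],[0,0,0]],[5,[0,0,40],[0,0,0]],[5,[0,0,43],[0,0,0]],[5,[0,0,46],[0,0,0]],[5,[0,0,49],[0,0,0]],[5,[0,0,49],[0,0,0]]])

```text
time: 9.05
tool_pos: [551.3, -276.7, 161.3]
orientation: [-0.0, 0.882, 0.471, -0.0]
contact_force: [-0.4, 0.1, -3.1]
gripper_width: 11.8
grasp_force: 40.0
```

```bash
python3 g.py 551.3 -276.7 140 56.3;python3 - <<'E'
from h import *
im={c:cams.grab_frame(c) for c in('top','scene')}
for c in im: cv2.imwrite(f'pics/{c}5.png',im[c][:,:,::-1])
cv2.imwrite('pics/c5.png',np.hstack([cv2.resize(im['top'][190:270,370:450],(400,400),interpolation=2),cv2.resize(im['scene'][125:205,145:225],(400,400),interpolation=2)])[:,:,::-1])
E
```

```text
t 9.05 pos [ 551.3 -276.7  161.3] yaw 56.2 tilt [-1.e-04  1.e-04 -1.e+00] w 11.8 gf 40.0 F [-0.4  0.1 -3.1] M [-0.01 -0.04 -0.05] q6 -0.06
shift [-0.  -0.  21.3] turn z -0.002
```

View pics/c5.png

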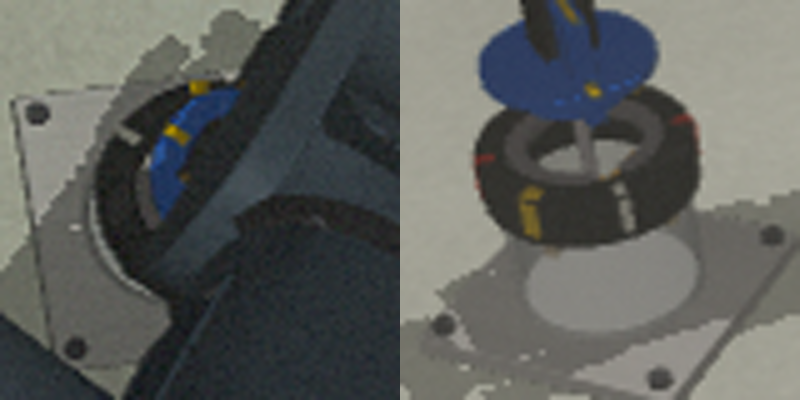

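>>> step_arm(plan=[[5,[0,0,5],[0,0,0]],[5,[0,0,10],[0,0,0]],[5,[0,0,15],[0,0,0]],[5,[0,0,20],[0,0,0]],[5,[0,0,23],[0,0,0]],[5,[0,0,26],[0,0,0]],[5,[0,0,26],[0,0,0]]])

```text
time: 9.73
tool_pos: [550.9, -276.4, 134.6]
orientation: [-0.001, 0.882, 0.471, -0.0]
contact_force: [0.2, 0.5, -2.1]
gripper_width: 11.9
grasp_force: 40.0
```

```bash
python3 g.py 551.3 -276.7 140 56.3
```

```text
t 9.73 pos [ 550.9 -276.4  134.6] yaw 56.2 tilt [-0.0013  0.001  -1.    ] w 11.9 gf 40.0 F [ 0.2  0.5 -2.1] M [-0.03 -0.04  0.06] q6 -0.06
shift [-0.   0.5 -5.4] turn z -0.002
```

>>> step_arm(plan=[[5,[0,0,2],[0,0,0]],[5,[0,0,4],[0,0,0]],[5,[0,0,6],[0,0,0]],[5,[0,0,6],[0,0,0]]])

```text
time: 10.07
tool_pos: [551.1, -276.5, 129.2]
orientation: [-0.0, 0.882, 0.471, -0.0]
contact_force: [-0.1, 0.0, -1.4]
gripper_width: 11.9
grasp_force: 40.0
```

```bash
python3 g.py 551.3 -276.7 140 56.3
```

```text
t 10.07 pos [ 551.1 -276.5  129.2] yaw 56.19 tilt [-5.e-04  4.e-04 -1.e+00] w 11.9 gf 40.0 F [-0.1  0.  -1.4] M [ 0.02 -0.08  0.06] q6 -0.06
shift [ -0.    0.2 -10.8] turn z -0.002
```

>>> step_arm(plan=[[5,[0,0,2],[0,0,0]],[5,[0,0,4],[0,0,0]],[5,[0,0,6],[0,0,0]],[5,[0,0,7],[0,0,0]],[5,[0,0,7],[0,0,0]]])

```text
time: 10.48
tool_pos: [551.1, -276.5, 122.2]
orientation: [-0.0, 0.882, 0.471, -0.0]
contact_force: [-0.5, -0.1, -2.2]
gripper_width: 12.0
grasp_force: 40.0
```

```bash
python3 g.py 551.3 -276.7 140 56.3
```

```text
t 10.48 pos [ 551.1 -276.5  122.2] yaw 56.2 tilt [-6.e-04  4.e-04 -1.e+00] w 12.0 gf 40.0 F [-0.5 -0.1 -2.2] M [-0.04  0.04 -0.05] q6 -0.06
shift [ -0.    0.3 -17.8] turn z -0.002
```

>>> step_arm(plan=[[5,[0,0,2],[0,0,0]],[5,[0,0,3],[0,0,0]],[5,[0,0,4],[0,0,0]],[5,[0,0,4.5],[0,0,0]],[5,[0,0,4.5],[0,0,0]],[5,[0,0,4.5],[0,0,0]]])

```text
time: 10.98
tool_pos: [551.3, -276.7, 118.0]
orientation: [-0.0, 0.882, 0.471, 0.0]
contact_force: [0.5, 0.1, -3.9]
gripper_width: 11.5
grasp_force: 40.0
```

```bash
python3 g.py 551.3 -276.7 140 56.3
```

```text
t 10.98 pos [ 551.3 -276.7  118. ] yaw 56.2 tilt [ 0.  0. -1.] w 11.5 gf 40.0 F [ 0.5  0.1 -3.9] M [ 0.03 -0.1  -0.02] q6 -0.06
shift [ -0.  -0. -22.] turn z -0.002
```

>>> step_arm(plan=[[5,[0,0,0.5],[0,0,0]],[5,[0,0,1],[0,0,0]],[5,[0,0,1],[0,0,0]],[5,[0,0,1],[0,0,0]]])

```text
time: 11.32
tool_pos: [551.4, -276.8, 117.5]
orientation: [0.0, 0.882, 0.471, 0.0]
contact_force: [-0.6, -0.3, 1.0]
gripper_width: 11.7
grasp_force: 40.0
```

```bash
python3 g.py 551.3 -276.7 140 56.3
```

```text
t 11.32 pos [ 551.4 -276.8  117.5] yaw 56.2 tilt [ 4.e-04 -3.e-04 -1.e+00] w 11.7 gf 40.0 F [-0.6 -0.3  1. ] M [ 0.06  0.07 -0.01] q6 -0.06
shift [ -0.   -0.1 -22.5] turn z -0.002
```

>>> step_arm(plan=[[5,[0,0,0.5],[0,0,0]],[5,[0,0,1],[0,0,0]],[5,[0,0,1],[0,0,0]],[5,[0,0,1],[0,0,0]]])

```text
time: 11.65
tool_pos: [551.4, -276.8, 117.5]
orientation: [0.0, 0.882, 0.471, 0.0]
contact_force: [-2.4, 2.0, 7.5]
gripper_width: 11.9
grasp_force: 40.0
```

```bash
python3 g.py 551.3 -276.7 140 56.3
```

```text
t 11.65 pos [ 551.4 -276.8  117.5] yaw 56.21 tilt [ 6.e-04 -6.e-04 -1.e+00] w 11.9 gf 40.0 F [-2.4  2.   7.5] M [ 0.21  0.35 -0.01] q6 -0.06
shift [ -0.   -0.1 -22.5] turn z -0.002
```

>>> step_arm(plan=[[5,[0,0,-0.4],[0,0,0]],[5,[0,0,-0.4],[0,0,0.08]],[5,[0,0,-0.4],[0,0,0.16]],[5,[0,0,-0.4],[0,0,0.24]],[5,[0,0,-0.4],[0,0,0.32]],[5,[0,0,-0.4],[0,0,0.4]],[5,[0,0,-0.4],[0,0,0.48]],[5,[0,0,-0.4],[0,0,0.5]],[5,[0,0,-0.4],[0,0,0.5]]], grip_force=55)

```text
time: 12.4
tool_pos: [551.1, -276.2, 117.5]
orientation: [-0.0, 0.971, 0.238, -0.0]
contact_force: [-1.6, 2.5, 6.6]
gripper_width: 11.5
grasp_force: 55.0
```

```bash
python3 g.py 551.3 -276.7 117.5 6.3
```

```text
t 12.4 pos [ 551.1 -276.2  117.5] yaw 27.56 tilt [-3.e-04  3.e-04 -1.e+00] w 11.5 gf 55.0 F [-1.6  2.5  6.6] M [0.4  0.42 0.17] q6 0.44
shift [-0.1  0.5 -0. ] turn z 0.371
```

>>> step_arm(plan=[[5,[0,0,0],[0,0,0.07]],[5,[0,0,0],[0,0,0.14]],[5,[0,0,0],[0,0,0.21]],[5,[0,0,0],[0,0,0.28]],[5,[0,0,0],[0,0,0.34]],[5,[0,0,0],[0,0,0.371]],[5,[0,0,0],[0,0,0.371]],[5,[0,0,0],[0,0,0.371]]])

```text
time: 13.07
tool_pos: [551.0, -275.5, 117.5]
orientation: [-0.001, 0.998, 0.055, -0.0]
contact_force: [-2.0, 3.9, 7.0]
gripper_width: 11.6
grasp_force: 55.0
```

```bash
python3 g.py 551.3 -276.7 117.5 6.3;python3 - <<'E'
from h import *
im={c:cams.grab_frame(c) for c in('top','scene')}
for c in im: cv2.imwrite(f'pics/{c}6.png',im[c][:,:,::-1])
for c,r in(('top',(385,195,55,60)),('scene',(146,130,80,60))):
    for b,a in blobs(im[c],*Y,r)[0]: print(c,b,a,bp(c,b,106)[0,:2].round(1),bp(c,b,112)[0,:2].round(1))
cv2.imwrite('pics/c6.png',np.hstack([cv2.resize(im['top'][195:265,375:445],(400,400),interpolation=2),cv2.resize(im['scene'][130:200,150:220],(400,400),interpolation=2)])[:,:,::-1])
E
```

```text
t 13.07 pos [ 551.  -275.5  117.5] yaw 6.33 tilt [-6.0e-04  1.4e-03 -1.0e+00] w 11.6 gf 55.0 F [-2.   3.9  7. ] M [0.54 0.26 0.11] q6 0.81
shift [ 0.2  1.2 -0. ] turn z 0.001
scene [175.22 142.44] 9 [ 520.8 -320.9] [ 527.7 -314.4]
scene [190.14 141.43] 7 [ 499.5 -288.3] [ 506.6 -282. ]
scene [173.2 158.2] 5 [ 580.9 -281.4] [ 587.2 -275.2]
scene [170.71 163.57] 7 [ 602.  -272.8] [ 608.2 -266.7]
scene [170.67 168.72] 18 [ 619.2 -259.7] [ 625.2 -253.7]
```

View pics/c6.png

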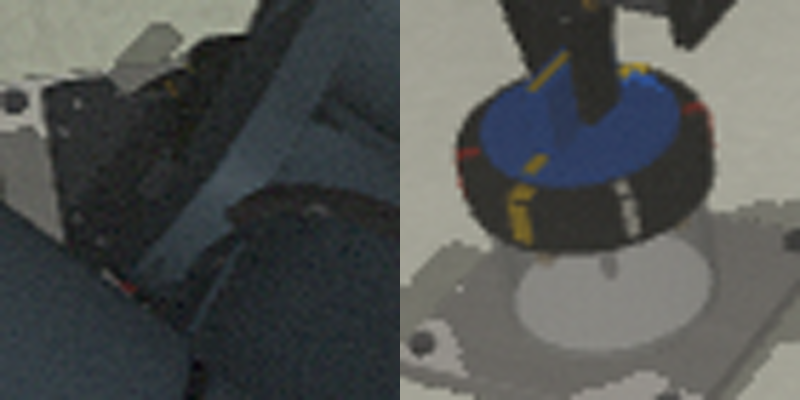

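```bash
python3 - <<'E'
from h import *
im=cv2.imread('pics/scene6.png')[:,:,::-1].astype(float);im0=cv2.imread('pics/scene0.png')[:,:,::-1].astype(float)
yel=lambda I:np.clip(np.minimum(I[:,:,0],I[:,:,1])-I[:,:,2]-25,0,None)
w=yel(im);w0=yel(im0)
def cen(w,x,y,ww,h):
    s=w[y:y+h,x:x+ww];yy,xx=np.mgrid[y:y+h,x:x+ww];return np.array([(s*xx).sum(),(s*yy).sum()])/s.sum()
t=cen(w,171,156,7,5);print('lid tick',t,bp('scene',t,112)[0,:2])
print('now mark',w[155:175,165:180].astype(int))
n,f=cen(w0,167,162,9,4),cen(w0,187,139,9,5);print('jar marks top',n,f)
# expected tick/pixel for lid yaw values, centre as apparent in scene
C=bp('scene',(pr('scene',[514.8,-244.4,106])+pr('scene',[587.7,-313.9,106]))/2,106)[0];print(C)
for a in(0,3,6.3,9,12):
    r=np.radians(a);d=np.array([np.cos(r),np.sin(r),0]);print(a,pr('scene',[551.2,-278.5,112]+35.5*d).round(2),'mark r50,54',pr('scene',[551.2,-278.5,106]+52*d).round(2),'handle ends',pr('scene',[[551.2,-278.5,146]+s*30*d for s in(1,-1)]).round(1).tolist())
x=w[130:150,165:188];ys,xs=np.nonzero(x>15);print((np.c_[xs+165,ys+130]).tolist())
E
```

```text
lid tick [173.13333333 158.275     ] [ 587.54547577 -275.19212061]
now mark [[ 0  0  0  0  0  0  0  0  0  0  0  0  0  0  0]
 [ 0  0  0  0  0  0  0  0  0  0  0  0  0  0  0]
 [ 0  0  0  0  0  0  0  0  0 18  0  0  0  0  0]
 [ 0  0  0  0  0  0  0  0 26 25  0  0  0  0  0]
 [ 0  0  0  0  0  0  0 27 24  0  0  0  0  0  0]
 [ 0  0  0  0  0  0  0  0  0  0  0  0  0  0  0]
 [ 0  0  0  0  0  0  0  0  0  0  0  0  0  0  0]
 [ 0  0  0  0  0  0  6  0  0  0  0  0  0  0  0]
 [ 0  0  0  0  0 25 29 27  4  0  0  0  0  0  0]
 [ 0  0  0  0 14 29 28 25  0  0  0  0  0  0  0]
 [ 0  0  0  0  9  0  0  0  0  0  0  0  0  0  0]
 [ 0  0  0  0 28 25 23  0  0  0  0  0  0  0  0]
 [ 0  0  0  0 15 32 28  0  0  0  0  0  0  0  0]
 [ 0  0  0  0  2 28 27  8  0  0  0  0  0  0  0]
 [ 0  0  0  0  0 30 29 18  0  0  0  0  0  0  0]
 [ 0  0  0  0  0 32 30 24  0  0  0  0  0  0  0]
 [ 0  0  0  0  0 27 28 26  0  0  0  0  0  0  0]
 [ 0  0  0  0  0  0  0 10  0  0  0  0  0  0  0]
 [ 0  0  0  0  0  0  0  0  0  0  0  0  0  0  0]
 [ 0  0  0  0  0  0  0  0  0  0  0  0  0  0  0]]
jar marks top [170.66600791 163.34980237] [191.12589074 141.74584323]
[ 551.67143243 -279.55177715  106.        ]
0 [[172.27 157.76]] mark r50,54 [[168.58 163.22]] handle ends [[171.2, 145.2], [185.9, 133.3]]
3 [[172.89 157.94]] mark r50,54 [[169.48 163.49]] handle ends [[171.7, 145.4], [185.3, 133.2]]
6.3 [[173.59 158.11]] mark r50,54 [[170.51 163.76]] handle ends [[172.3, 145.5], [184.8, 133.1]]
9 [[174.18 158.24]] mark r50,54 [[171.38 163.94]] handle ends [[172.8, 145.6], [184.3, 133.0]]
12 [[174.86 158.35]] mark r50,54 [[172.38 164.12]] handle ends [[173.4, 145.7], [183.7, 132.9]]
[[178, 140], [176, 142], [175, 143], [174, 144], [173, 145]]
```

```bash
python3 g.py; python3 -c "
from workcell import manip; print(manip.finish_job())"
```

```text
t 13.17 pos [ 551.  -275.5  117.5] yaw 6.33 tilt [-6.0e-04  1.5e-03 -1.0e+00] w 11.9 gf 55.0 F [-2.3  3.6  7.4] M [0.54 0.33 0.15] q6 0.81
the job is handed in; nothing more can be done
None
```

The lid is on the jar, flush on the rim, turned clockwise until its ticks are at the yellow vent marks (within about 2° by camera) and well short of the latch. I handed the job in at 13.2 s with the arm still gripping it; the result of the judging was not shown.

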